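# Release the short tins from the lever dispenser

### The job

Two lever dispensers stand on the counter of the food-parcel shop. On the one holding the two short tins, press the lever's black paddle down so that its gate lifts, keep it down until both tins have rolled into the green tray, then let the paddle come up so that the gate shuts again. Touch no tins by hand, and leave the other dispenser with the long tins and the things standing about as they are.

Things in the scene. Friction and masses are not known exactly. Their poses are not given: they have to be found in the camera images.
- short_unit: Fixed dispenser of the two short tins: chute, pivot fork 146 mm tall, green tray; at the left or right place. Origin: on the table below the lever's pivot (130 mm up). x: along the lever, paddle at -x (robot side), gate at +x. The aluminium chute, 56 mm wide, starts at x 100 mm, slopes down 12 deg towards -y (y 112 to -20 mm); floor 35 mm up at the gate (y -4 mm).
- short_lever (a joint): Rocking lever of the short-tin dispenser (rad): 0 = rest, paddle up, gate shut; grows as the paddle is pressed, stop at 0.6 (gate fully up). Tins pass under the gate only above about 0.45. A spring and the gate's weight return it to 0 within a second; holding it down takes about 4 to 7 N.
- short_paddle (a point): Black press plate on the lever's free end, short-tin dispenser: 50 mm along the lever, 60 wide, 8 thick. This point: centre of its top face, 100 mm from the pivot; about 168 mm above the table at rest, 109 mm at the stop; open space beneath. The face is tilted 0.3 rad at rest (outer edge higher), level halfway, 0.3 rad the other way at the stop.
- short_tin1: Short tin in the short-tin dispenser, against the gate at first: steel with a brown paper label, 52 mm diameter, 50 mm long, lying on its side across the chute, free to roll. Origin: its centre; x axis along the tin.
- short_tin2: The second such tin, just behind the first, up the chute.
- long_unit: Fixed dispenser of the two long tins: chute, pivot fork 146 mm tall, green tray; at the left or right place. Origin: on the table below the lever's pivot (130 mm up). x: along the lever, paddle at -x (robot side), gate at +x. The aluminium chute, 96 mm wide, starts at x 100 mm, slopes down 12 deg towards -y (y 112 to -20 mm); floor 35 mm up at the gate (y -4 mm).
- long_lever (a joint): Rocking lever of the long-tin dispenser (rad): 0 = rest, paddle up, gate shut; grows as the paddle is pressed, stop at 0.6 (gate fully up). Tins pass under the gate only above about 0.45. A spring and the gate's weight return it to 0 within a second; holding it down takes about 4 to 7 N.
- long_paddle (a point): Black press plate on the lever's free end, long-tin dispenser: 50 mm along the lever, 60 wide, 8 thick. This point: centre of its top face, 100 mm from the pivot; about 168 mm above the table at rest, 109 mm at the stop; open space beneath. The face is tilted 0.3 rad at rest (outer edge higher), level halfway, 0.3 rad the other way at the stop.
- long_tin1: Long tin in the long-tin dispenser, against the gate at first: steel with a brown paper label, 52 mm diameter, 90 mm long, lying on its side across the chute, free to roll. Origin: its centre; x axis along the tin.
- long_tin2: The second such tin, just behind the first, up the chute.
- short_tray (a point): Centre of the floor of the green tray of the short-tin dispenser, about 10 mm above the table; axes as the dispenser's. The tray is 140 mm along x by 125 mm along y inside, outer walls 65 mm tall; its floor tips slightly down away from the chute. A tin lying in it has its centre about 25 to 35 mm above this point.
- jar: Bystander: standing jar with a label and a steel lid, 64 mm diameter, 100 mm tall, origin at the centre of its underside.
- carton: Bystander: small cardboard carton, 60 x 90 x 70 mm (x, y, z), origin at the centre of its underside.
- tub: Bystander: white lidded tub, 72 mm diameter, 65 mm tall, origin at the centre of its underside.
Things that resemble listed ones, but are neither listed nor needed, are in the scene too. What is shaped like the short_tin1 but blue or turquoise is not meant. What is shaped like the short_tin2 but yellow is not meant.

How it is judged:
On the way, in this order (a step that is already met when the one before it is completed fails the run):
1. the fingers press the short-tin paddle down (lever past 0.35 rad) (value of joint short_lever above 0.35 rad and contact force between the fingers and short_lever_c3 above 0.5 N).
2. both short tins are in the green tray of their dispenser (x of short_tin1 in the frame of short_tray between -0.07 and 0.07 m and y of short_tin1 in the frame of short_tray between -0.07 and 0.07 m and z of each of short_tin1, short_tin2 in the frame of short_tray below 0.045 m and x of short_tin2 in the frame of short_tray between -0.07 and 0.07 m and y of short_tin2 in the frame of short_tray between -0.07 and 0.07 m), for 0.2 s.
At the end, for the whole second after the job is handed in: Both short tins at rest in their green tray (centres within 70 mm of its centre each way, under 45 mm above its floor), their gate shut and the other lever up (both below 0.05 rad), long tins within 20 mm of their start, jar, carton and tub within 30 mm (all of step 2 and linear speed of each of short_tin1, short_tin2 below 0.03 m/s and value of joint each of short_lever, long_lever below 0.05 rad and distance of each of long_tin1, long_tin2 from where it was at the start of the episode below 0.02 m and distance of each of jar, carton, tub from where it was at the start of the episode below 0.03 m); the robot touches nothing.
It fails at once if a tin is touched or carried by the robot (contact force between any of the fingers, the arm and short_tin1 above 0.5 N or contact force between any of the fingers, the arm and short_tin2 above 0.5 N or contact force between any of the fingers, the arm and long_tin1 above 0.5 N or contact force between any of the fingers, the arm and long_tin2 above 0.5 N).
It fails at once if a tin is lifted (centre more than 140 mm above the table) (height (world z) of any of short_tin1, short_tin2, long_tin1, long_tin2 above 0.14 m).
It fails at once if the long-tin dispenser's lever is pressed (past 0.15 rad) or its tins moved by over 20 mm (value of joint long_lever above 0.15 rad or distance of any of long_tin1, long_tin2 from where it was at the start of the episode above 0.02 m).
It fails at once if the jar, carton or tub is moved by over 30 mm or lifted (distance of any of jar, carton, tub from where it was at the start of the episode above 0.03 m).
It also fails if it takes over 35 s, if anything falls off the work surface, if the arm or the gripper's body presses on something with over 40 N, if the wrist force passes 120 N, or if a joint passes its speed limit or range.

### The arm

A 7-joint arm with a two-finger parallel gripper is mounted at the origin on the work surface. World frame = base frame: x ahead of the robot, y to its left, z up, the work surface at z = 0. Lengths are in m, angles in rad, forces in N, time in s.
With the tool pointing down it reaches from about 0.4 to 0.875 m from the base axis. Payload 6.5 kg.
Tool frame: the origin (TCP) lies midway between the tips of the shut fingers; the grasp point (between the pads) lies 19 mm behind it; z points along the fingers, y is the direction in which the jaws open and shut (so a half turn about z gives the same grasp; the last joint's range is limited). The gripper opens to 85 mm and grips with 20 to 120 N. Pads are 22 mm wide; open, the fingers measure 114 mm over their backs; the gripper's body (76 mm by 85 mm) begins 54 mm behind the grasp point. The pads swing forward as they close: fully open they stand 13 mm farther back than shut.
Start: joints at [1.115, 0.536, -0.004, 1.538, 0.003, 1.067, -0.071], TCP at [0.247, -0.601, 0.231] pointing down, gripper open.
Joint ranges: [-2.7, 2.7], [-0.37, 2.16], [-1.27, 1.26], [0.24, 2.4], [-1.31, 4.45], [0.19, 1.91], [-2.76, 2.76]. Speed limits (rad/s): [2.39, 2.39, 3.14, 3.14, 3.14, 3.14, 3.14].

### API

Orientations are given as a unit quaternion [x, y, z, w].
In Python, from bench import r gives the robot as it stands. The module is installed in compiled form; this text tells all that it offers.
- The arm moves only by the tool servo_tool, never from a script. Its argument "plan" is a list of rows, each a list of 7 numbers: the shift along the tool's x, y, z in cm, then the turn, a rotation vector about the tool's x, y, z in rad, then the finger opening in cm, from 0 to 8.54. A call has 1 to 10 rows; each row is the pose to reach, as a shift and turn from the pose commanded when the call began, along the tool's axes at that moment; what a row does not reach only later rows make up. A row lasts 1/12 s, in which the tool goes at most 41.7 mm and 7.16 degrees, less where a joint would pass 70% of its speed; a pose out of reach is approached as far as the arm can. A call with a gripper value outside its range is refused whole. The fingers move at their own pace and stop on an object; "newtons" is the grip in N (left out, the last holds). Time passes only in rows, so rows that repeat a pose let the fingers close. It gives the time, the measured TCP pose, the force and the opening at its end, in the units of the state.
- r.get_state(): the state, without advancing time (a new reading comes with each control period).
- r.capture(name): name is "scene" or "side" or "wrist"; returns a dict with "frame" (400x640x3 uint8, red, green, blue), "range_z" (400x640 float32, m along the optical axis (not along the pixel's ray), 0 where there is no reading), "intrinsics" (3x3 intrinsics, pixels), "rvec" (rotation vector, rad) and "tvec" (3), from world to camera coordinates, as OpenCV has them; the wrist camera has in their place "T_tool_cam" (4x4, takes a point from camera to tool coordinates, whose origin is the TCP and whose axes are the flange's). Camera axes: x right, y down, z forward; pixel columns grow to the right and rows downward; lengths in m; the calibration is good to about 2 mm. A picture is of the moment at which its call begins: read the wrist's pose just before it.
- r.hand_in(): hands the job in, once; it reports no verdict.
The state is a dict: "time": time; "joint_positions": joint angles; "dq": joint speeds; "tau": joint torques, N m; "eef_pos": TCP position; "eef_rot": TCP orientation; "ft_force": force on the tool from outside, world axes, zero at the start; "wrist_torque": the same for the moment, N m; "gripper_width": finger opening in m.
Only numpy, scipy, OpenCV 4.12 (cv2) and the standard library are available. Lean on these libraries where they do the work, as an engineer would, in place of code of your own. Each camera call takes 0.05 s, during which the arm holds its last target.

## Working session

There is one attempt and no reset: what is moved stays moved. The work goes in short steps, Python scripts to look and compute and a tool call to move; the robot and the scene stay as the last step left them, time stands still between calls to the robot, and variables do not carry over. Pictures are saved under pics/ and viewed, and the job is handed in when it is done.

Besides the shell and the picture viewer there is one more tool, called after "Emit:" by a JSON object that holds its "api" and its "payload". servo_tool: Moves the arm, as the interface text tells. Its arguments: {"type":"object","properties":{"plan":{"type":"array","items":{"type":"array","items":{"type":"number"}}},"newtons":{"type":"number"}},"required":["plan"]}

```bash
mkdir -p pics; cat > h.py <<'E'
import numpy as np, cv2
from scipy.spatial.transform import Rotation as R
from bench import r
def cap(n,fn):
    st=r.get_state(); c=r.capture(n)
    cv2.imwrite('pics/'+fn+'.png',c['frame'][:,:,::-1])
    K=np.array(c['intrinsics'])
    if 'rvec' in c:
        Rm=cv2.Rodrigues(np.array(c['rvec'],float))[0]; t=np.array(c['tvec']).reshape(3)
        Rw=Rm.T; o=-Rm.T@t
    else:
        T=np.array(c['T_tool_cam']); Rt=R.from_quat(st['eef_rot']).as_matrix()
        Rw=Rt@T[:3,:3]; o=Rt@T[:3,3]+np.array(st['eef_pos'])
    z=c['range_z']; v,u=np.indices(z.shape)
    P=np.stack([(u-K[0,2])/K[0,0]*z,(v-K[1,2])/K[1,1]*z,z],-1)@Rw.T+o
    P[z==0]=np.nan
    np.savez('/tmp/'+fn+'.npz',P=P,f=c['frame'],K=K,Rw=Rw,o=o)
    return c['frame'],P
E
python3 - <<'E'
from h import *
for n in ['scene','side','wrist']: cap(n,n+'0')
s=r.get_state(); print(s['time'],s['eef_pos'],s['eef_rot'],s['gripper_width'])
E
```

```text
0.15 [ 0.24682229 -0.60078461  0.23062021] [ 9.81055770e-01  1.93724347e-01 -1.66068128e-04 -6.51883674e-04] 0.08510983851169351
```

View pics/scene0.png

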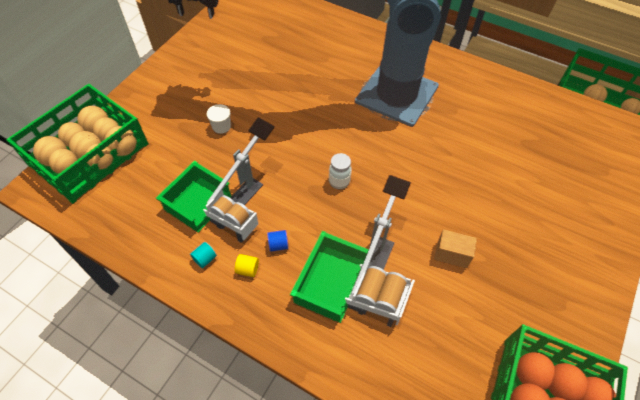

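View pics/side0.png

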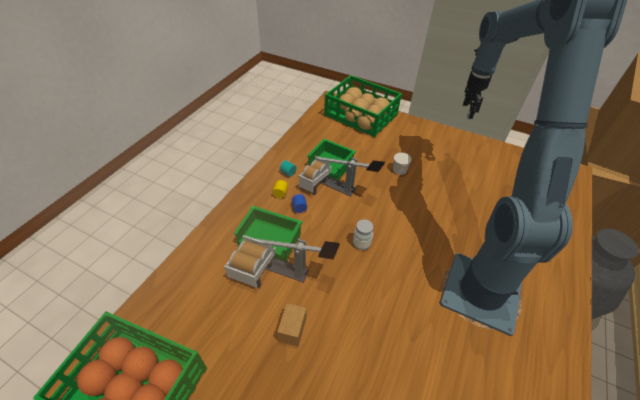

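View pics/wrist0.png

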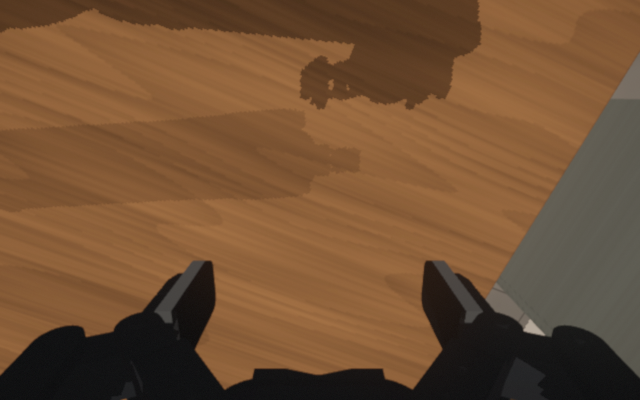

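The scene view shows the two units. The narrow one on the left has short tins at about (230,212), its paddle at (261,129) and its tray at (195,195). The wide one has long tins at (383,288) and its paddle at (397,187). The tub stands near the short unit at (219,119). Next I measure the short paddle.

```bash
python3 - <<'E'
import numpy as np,cv2
for n,rois in [('scene0',{'s':(240,110,285,148),'l':(378,170,415,205)}),('side0',{'s':(364,155,392,178),'l':(316,236,342,264)})]:
    d=np.load('/tmp/'+n+'.npz');P=d['P'];f=d['f']
    for k,(a,b,c,e) in rois.items():
        m=np.zeros(f.shape[:2],bool);m[b:e,a:c]=True
        m&=(f.max(-1)<60)&(P[...,2]>.13)&(P[...,2]<.21)
        m=cv2.erode(m.astype(np.uint8),np.ones((3,3)))>0
        p=P[m];p=p[~np.isnan(p).any(1)]
        xy=p[:,:2].astype(np.float32)
        print(n,k,len(p),p.mean(0),p.min(0),p.max(0),cv2.minAreaRect(xy))
        A=np.c_[p[:,:2],np.ones(len(p))];co=np.linalg.lstsq(A,p[:,2],rcond=None)[0];print(' slope',co,np.hypot(*co[:2]),'dir up',np.degrees(np.arctan2(co[1],co[0])))
    # things around: tub, pivot (scene only)
d=np.load('/tmp/scene0.npz');P=d['P']
for nm,(u,v) in dict(tub=(219,111),jar=(341,160),carton=(458,240),tray=(195,195),tin1=(225,207),tin2=(240,214),pivot=(242,157),lt1=(371,285),lt2=(394,289)).items():
    print(nm,np.nanmedian(P[v-2:v+3,u-2:u+3].reshape(-1,3),0).round(3))
f=d['f']
m=(f.min(-1)>140);m[:,:200]=0;m[:,240:]=0;m[:100]=0;m[140:]=0
p=P[m];p=p[(p[:,2]>.055)];print('tub',p[:,:2].min(0),p[:,:2].max(0))
E
```

```text
scene0 s 205 [ 0.47506653 -0.21639842  0.16705215] [ 0.45239817 -0.24283343  0.15687957] [ 0.49481099 -0.19234473  0.17904095] ((0.474854052066803, -0.21672701835632324), (0.04974975436925888, 0.038622140884399414), 82.17817687988281)
 slope [-0.31197824  0.05213147  0.32654374] 0.3163038275124888 dir up 170.51353962957094<stdin>:10: RuntimeWarning: Mean of empty slice.
  ret = um.true_divide(
Traceback (most recent call last):
ValueError: zero-size array to reduction operation minimum which has no identity
```

```bash
python3 - <<'E'
import numpy as np,cv2
for n,rois in [('scene0',{'s':(240,110,285,148),'l':(378,170,415,205)}),('side0',{'s':(364,155,392,178),'l':(316,236,342,264)})]:
    d=np.load('/tmp/'+n+'.npz');P=d['P'];f=d['f']
    for k,(a,b,c,e) in rois.items():
        m=np.zeros(f.shape[:2],bool);m[b:e,a:c]=True
        m&=(f.max(-1)<75)&(P[...,2]>.13)&(P[...,2]<.21)
        m=cv2.erode(m.astype(np.uint8),np.ones((3,3)))>0
        p=P[m];p=p[~np.isnan(p).any(1)]
        if len(p)<10: print(n,k,len(p),f[(b+e)//2,(a+c)//2],P[(b+e)//2,(a+c)//2]);continue
        A=np.c_[p[:,:2],np.ones(len(p))];co=np.linalg.lstsq(A,p[:,2],rcond=None)[0]
        print(n,k,len(p),p.mean(0).round(4),cv2.minAreaRect(p[:,:2].astype(np.float32)),co.round(3),'dir up',np.degrees(np.arctan2(co[1],co[0])))
d=np.load('/tmp/scene0.npz');P=d['P']
for nm,(u,v) in dict(tub=(219,111),jar=(341,160),carton=(458,240),tray=(195,195),tin1=(225,207),tin2=(240,214),pivot=(242,157),lt1=(371,285),lt2=(394,289)).items():
    print(nm,np.nanmedian(P[v-2:v+3,u-2:u+3].reshape(-1,3),0).round(3))
f=d['f']
m=(P[...,2]>.055)&(P[...,2]<.08);m[:,:200]=0;m[:,240:]=0;m[:95]=0;m[140:]=0
p=P[m];print('tub',p[:,:2].min(0),p[:,:2].max(0))
E
```

```text
scene0 s 228 [ 0.4749 -0.2169  0.1671] ((0.4748991131782532, -0.21759837865829468), (0.05104818940162659, 0.040662672370672226), 84.2944107055664) [-0.305  0.043  0.321] dir up 171.99301955704692
scene0 l 266 [0.4629 0.1929 0.168 ] ((0.46245720982551575, 0.19284307956695557), (0.03853605315089226, 0.047935646027326584), 6.797338008880615) [-0.285 -0.04   0.308] dir up -172.06149775153864
side0 s 73 [ 0.4717 -0.2136  0.168 ] ((0.47200682759284973, -0.21347710490226746), (0.04850103706121445, 0.033967453986406326), 81.27359771728516) [-0.323  0.051  0.331] dir up 171.02419409269058
side0 l 171 [0.4592 0.1942 0.1681] ((0.45964881777763367, 0.19456398487091064), (0.0377107709646225, 0.05095246806740761), 5.860763072967529) [-0.323 -0.022  0.321] dir up -176.10531191741399
tub [ 0.413 -0.427  0.065]
jar [0.413 0.006 0.1  ]
carton [0.468 0.389 0.071]
tray [ 0.678 -0.33   0.009]
tin1 [ 0.701 -0.192  0.087]
tin2 [ 0.703 -0.139  0.098]
pivot [ 0.57  -0.221  0.142]
lt1 [0.706 0.25  0.094]
lt2 [0.692 0.304 0.103]
tub [ 0.38371958 -0.46428413] [ 0.45746139 -0.39130664]
```

Paddle centre is about (0.474, -0.216, 0.168) and the unit's yaw about -8 deg. I'll move above it with the fingers shut and turn to line up with the lever.

Emit:
{"api": "servo_tool", "payload": {"plan": [[1.5, -1.1, 0, 0, 0, 0.05, 0], [4.5, -3.4, 0, 0, 0, 0.1, 0], [7.5, -5.7, 0, 0, 0, 0.17, 0], [10.5, -8, 0, 0, 0, 0.24, 0], [13.5, -10.2, 0, 0, 0, 0.3, 0], [16.5, -12.5, 0, 0, 0, 0.36, 0], [19.5, -14.8, 0, 0, 0, 0.42, 0], [22.5, -17, 0, 0, 0, 0.48, 0], [24.5, -18.6, 0, 0, 0, 0.52, 0], [25.5, -19.4, 0, 0, 0, 0.53, 0]]}}

```text
time: 0.98
eef_pos: [0.4114, -0.3206, 0.2312]
eef_rot: [0.998, -0.068, 0.0, -0.001]
ft_force: [-0.1, 0.2, 0.6]
gripper_width: 0.0002
```

```bash
python3 - <<'E'
from h import *
s=r.get_state(); p=np.array(s['eef_pos']);M=R.from_quat(s['eef_rot']).as_matrix()
print(s['time'],p,M.round(3),s['gripper_width'],s['ft_force'],s['joint_positions'])
print('cm to go',(M.T@(np.array([.473,-.216,.2])-p)*100).round(2))
E
```

```text
0.9833 [ 0.41135343 -0.3205786   0.23116364] [[ 0.991 -0.136  0.001]
 [-0.136 -0.991  0.002]
 [ 0.    -0.002 -1.   ]] 0.00021575595619039955 [-0.13938112  0.24152291  0.58925214] [ 5.79974179e-01  3.18601304e-01 -3.83715824e-03  1.87673769e+00
 -6.65651789e-04  9.46788954e-01 -1.13097648e+00]
cm to go [  4.68 -11.2    3.14]
```

Emit:
{"api": "servo_tool", "payload": {"plan": [[0.8, -2, 0, 0, 0, 0, 0], [2, -5, 0, 0, 0, 0, 0], [3.4, -8, 0, 0, 0, 0, 0], [4.3, -10.2, 0.5, 0, 0, 0, 0], [4.7, -11.2, 1.5, 0, 0, 0, 0], [4.7, -11.2, 2.5, 0, 0, 0, 0], [4.7, -11.2, 3, 0, 0, 0, 0], [4.7, -11.2, 3, 0, 0, 0, 0]]}}

```text
time: 1.65
eef_pos: [0.469, -0.2221, 0.1994]
eef_rot: [0.997, -0.071, -0.002, 0.0]
ft_force: [0.1, -0.4, 1.0]
gripper_width: 0.0
```

```bash
python3 - <<'E'
from h import *
f,P=cap('scene','scene1');cv2.imwrite('pics/scene1c.png',cv2.resize(f[70:270,130:330,::-1],None,fx=3,fy=3))
f,P=cap('side','side1');cv2.imwrite('pics/side1c.png',cv2.resize(f[90:230,270:430,::-1],None,fx=4,fy=4))
cap('wrist','wrist1')
E
```

```text
(no output)
```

View pics/side1c.png

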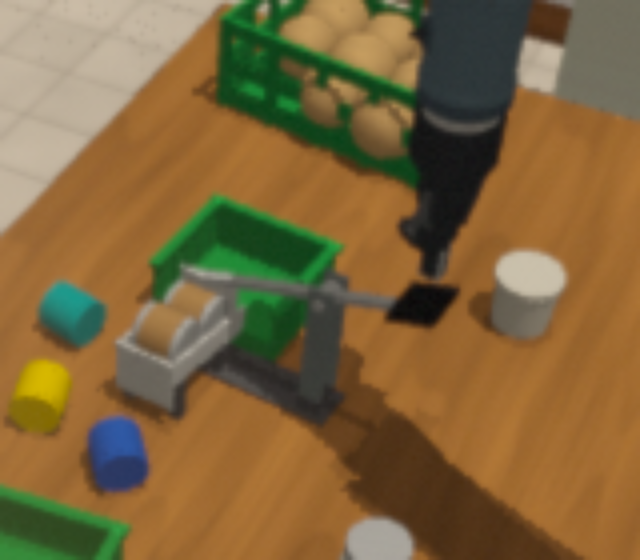

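View pics/scene1c.png

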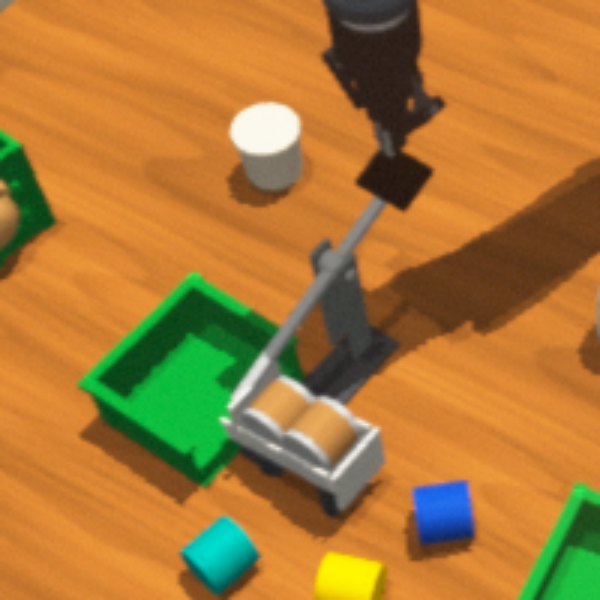

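View pics/wrist1.png

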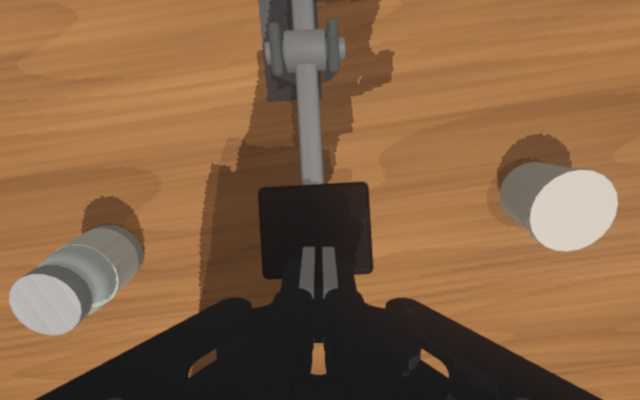

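The wrist view shows the paddle centred at about (316,228), with the shut tips at about (318,255) sideways on its midline. One check of the offset, then press.

```bash
python3 - <<'E'
from h import *
d=np.load('/tmp/wrist1.npz');P=d['P']
p=P[190:240,265:368].reshape(-1,3);p=p[(p[:,2]>.13)&(p[:,2]<.19)];print(p.min(0),p.max(0),p.mean(0))
for uv in [(262,188),(366,186),(370,268),(266,274)]: print(uv,P[uv[1],uv[0]])
print(r.get_state()['eef_pos'])
E
```

```text
[ 0.46491625 -0.2515593   0.15912125] [ 0.49754063 -0.19414773  0.17041042] [ 0.48128254 -0.22287672  0.16505065]
(262, 188) [ 0.49827631 -0.19606207  0.15912271]
(366, 186) [ 0.49172398 -0.25135937  0.16028108]
(370, 268) [ 0.45041505 -0.24743342  0.17368717]
(266, 274) [ 0.45487994 -0.19218214  0.17381868]
[ 0.47054904 -0.22220684  0.20128447]
```

Emit:
{"api": "servo_tool", "payload": {"plan": [[0.2, 0, 1, 0, 0, 0, 0], [0.2, 0, 2, 0, 0, 0, 0], [0.2, 0, 3, 0, 0, 0, 0], [0.2, 0, 4.2, 0, 0, 0, 0], [0.2, 0, 5.4, 0, 0, 0, 0], [0.2, 0, 6.6, 0, 0, 0, 0], [0.2, 0, 7.8, 0, 0, 0, 0], [0.2, 0, 8.3, 0, 0, 0, 0], [0.2, 0, 8.3, 0, 0, 0, 0]]}}

```text
time: 2.55
eef_pos: [0.4724, -0.2209, 0.1169]
eef_rot: [0.998, -0.07, -0.001, -0.0]
ft_force: [-3.1, 0.2, 4.4]
gripper_width: 0.0001
```

```bash
python3 - <<'E'
from h import *
f,P=cap('scene','scene2');cv2.imwrite('pics/scene2c.png',cv2.resize(f[70:270,130:330,::-1],None,fx=3,fy=3))
f,P=cap('side','side2');cv2.imwrite('pics/side2c.png',cv2.resize(f[90:230,270:430,::-1],None,fx=4,fy=4))
s=r.get_state();print(s['time'],s['eef_pos'],s['ft_force'])
E
```

```text
2.65 [ 0.47232268 -0.22091328  0.11795473] [-3.35743923 -0.81729716  4.63973954]
```

View pics/side2c.png

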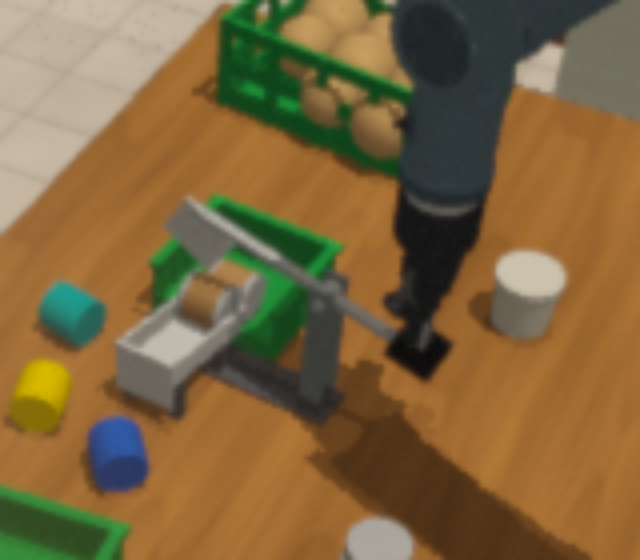

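View pics/scene2c.png

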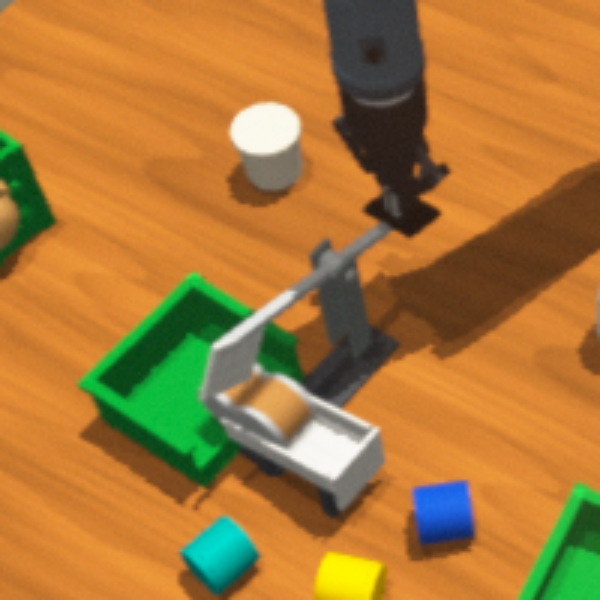

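The gate is up and the tins are rolling out (first one at the gate, second behind it). I'll hold, pressing a touch deeper.

Emit:
{"api": "servo_tool", "payload": {"plan": [[0, 0, 0.2, 0, 0, 0, 0], [0, 0, 0.3, 0, 0, 0, 0], [0, 0, 0.3, 0, 0, 0, 0], [0, 0, 0.3, 0, 0, 0, 0], [0, 0, 0.3, 0, 0, 0, 0], [0, 0, 0.3, 0, 0, 0, 0], [0, 0, 0.3, 0, 0, 0, 0], [0, 0, 0.3, 0, 0, 0, 0], [0, 0, 0.3, 0, 0, 0, 0], [0, 0, 0.3, 0, 0, 0, 0]]}}

```text
time: 3.48
eef_pos: [0.4728, -0.221, 0.1152]
eef_rot: [0.998, -0.07, -0.0, 0.0]
ft_force: [-4.5, -1.2, 4.4]
gripper_width: 0.0001
```

```bash
python3 - <<'E'
from h import *
f,P=cap('scene','scene3');cv2.imwrite('pics/scene3c.png',cv2.resize(f[70:270,130:330,::-1],None,fx=3,fy=3))
f,P=cap('side','side3');cv2.imwrite('pics/side3c.png',cv2.resize(f[90:230,270:430,::-1],None,fx=4,fy=4))
s=r.get_state();print(s['time'],s['eef_pos'],s['ft_force'])
E
```

```text
3.5833 [ 0.47281147 -0.22094593  0.11519407] [-4.88569457 -1.58596994  5.54934513]
```

View pics/side3c.png

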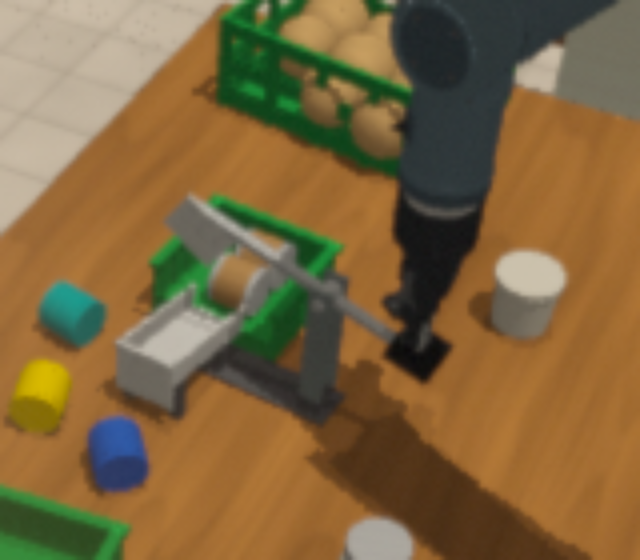

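View pics/scene3c.png

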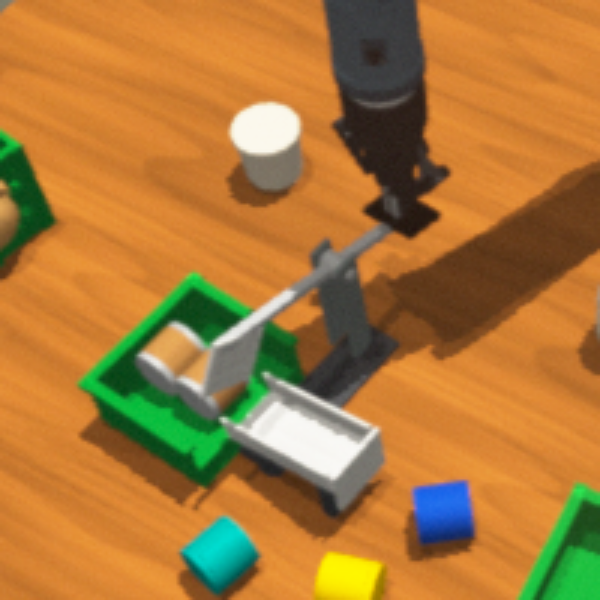

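Both tins are in the tray and the chute is empty. I'll hold about half a second more so they settle, then measure their heights before releasing.

Emit:
{"api": "servo_tool", "payload": {"plan": [[0, 0, 0, 0, 0, 0, 0], [0, 0, 0, 0, 0, 0, 0], [0, 0, 0, 0, 0, 0, 0], [0, 0, 0, 0, 0, 0, 0], [0, 0, 0, 0, 0, 0, 0], [0, 0, 0, 0, 0, 0, 0]]}}

```text
time: 4.08
eef_pos: [0.4728, -0.2209, 0.1152]
eef_rot: [0.998, -0.07, -0.0, 0.0]
ft_force: [-4.7, -0.3, 3.8]
gripper_width: -0.0001
```

```bash
cat > tins.py <<'E'
from h import *
def tins(tag):
    for n,(a,b,c,e) in [('scene',(150,160,260,235)),('side',(300,135,365,200))]:
        f,P=cap(n,n+tag)
        if n=='scene': cv2.imwrite('pics/'+n+tag+'c.png',cv2.resize(f[70:270,130:330,::-1],None,fx=3,fy=3))
        # tin surface above tray floor, inside tray footprint in unit frame (yaw -8 deg, tray centre ~)
        hsv=cv2.cvtColor(f,cv2.COLOR_RGB2HSV)
        m=np.zeros(f.shape[:2],bool);m[b:e,a:c]=True
        m&=~((hsv[...,0]>40)&(hsv[...,0]<85)&(hsv[...,1]>90))&(P[...,2]>.02)&(P[...,2]<.075)
        m&=(P[...,1]<-.21)
        k,l,st,ce=cv2.connectedComponentsWithStats(m.astype(np.uint8))
        for i in range(1,k):
            if st[i,4]>15:
                p=P[l==i];print(n,st[i],p.mean(0).round(3),p.min(0).round(3),p.max(0).round(3))
    s=r.get_state();print(s['time'],s['eef_pos'],s['ft_force'])
E
python3 -c "
from tins import *
tins('4')"
```

```text
scene [236 167  15  20 110] [ 0.571 -0.232  0.046] [ 0.554 -0.246  0.02 ] [ 0.582 -0.21   0.075]
scene [175 177  38  33 528] [ 0.695 -0.322  0.051] [ 0.644 -0.374  0.02 ] [ 0.717 -0.268  0.068]
scene [203 194  26  30 299] [ 0.694 -0.23   0.04 ] [ 0.645 -0.259  0.021] [ 0.732 -0.21   0.066]
side [322 141  24  16  61] [ 0.689 -0.362  0.051] [ 0.65  -0.385  0.022] [ 0.76  -0.338  0.07 ]
side [312 151  30  27 319] [ 0.689 -0.269  0.046] [ 0.658 -0.347  0.02 ] [ 0.728 -0.21   0.066]
side [351 173   5  10  31] [ 0.558 -0.237  0.049] [ 0.552 -0.242  0.022] [ 0.564 -0.212  0.074]
4.1833 [ 0.47280002 -0.22092937  0.11518733] [-5.56174482 -1.31569139  4.71544692]
```

View pics/scene4c.png

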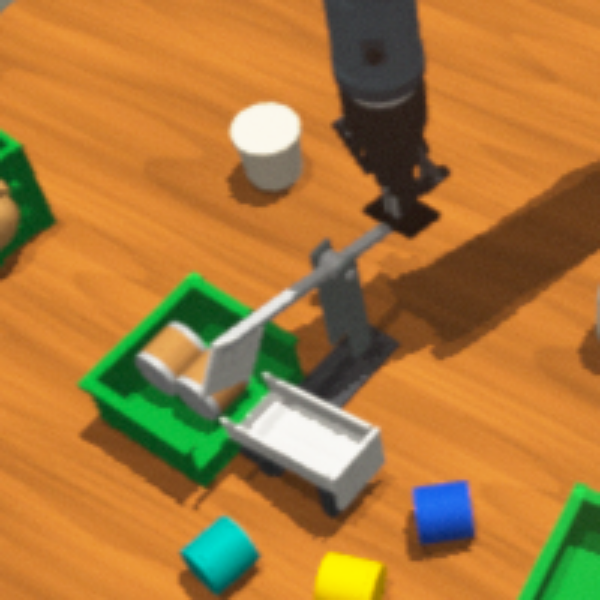

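The tins have not moved since the last frame. Their tops are at most 68 mm high, so they lie on the tray floor. Now I release gently.

Emit:
{"api": "servo_tool", "payload": {"plan": [[0, 0, -0.4, 0, 0, 0, 0], [0, 0, -1, 0, 0, 0, 0], [0, 0, -1.8, 0, 0, 0, 0], [0, 0, -2.6, 0, 0, 0, 0], [0, 0, -3.4, 0, 0, 0, 0], [0, 0, -4.2, 0, 0, 0, 0], [0, 0, -5, 0, 0, 0, 0], [0, 0, -5.8, 0, 0, 0, 0], [0, 0, -7, 0, 0, 0, 0], [0, 0, -8.5, 0, 0, 0, 0]]}}

```text
time: 5.02
eef_pos: [0.4722, -0.2204, 0.2002]
eef_rot: [0.998, -0.07, -0.001, -0.0]
ft_force: [0.5, -0.7, -0.2]
gripper_width: 0.0004
```

Emit:
{"api": "servo_tool", "payload": {"plan": [[0, 0, -1.5, 0, 0, 0, 0], [-0.5, 0, -3, 0, 0, 0, 0], [-1, 0, -4.5, 0, 0, 0, 0], [-1.5, 0, -5.5, 0, 0, 0, 0], [-2, 0, -6, 0, 0, 0, 0], [-2, 0, -6, 0, 0, 0, 0], [-2, 0, -6, 0, 0, 0, 0], [-2, 0, -6, 0, 0, 0, 0], [-2, 0, -6, 0, 0, 0, 0], [-2, 0, -6, 0, 0, 0, 0]]}}

```text
time: 5.85
eef_pos: [0.4533, -0.2178, 0.2596]
eef_rot: [0.998, -0.07, -0.001, -0.0]
ft_force: [-0.4, 0.5, 0.1]
gripper_width: -0.0003
```

```bash
python3 - <<'E'
from tins import *
tins('5')
cap('wrist','wrist5')
d=np.load('/tmp/side5.npz');P=d['P'];f=d['f']
for n,rois in [('scene5',{'s':(240,110,285,148),'l':(378,170,415,205)}),('side5',{'s':(364,155,392,178),'l':(316,236,342,264)})]:
    d=np.load('/tmp/'+n+'.npz');P=d['P'];f=d['f']
    for k,(a,b,c,e) in rois.items():
        m=np.zeros(f.shape[:2],bool);m[b:e,a:c]=True
        m&=(f.max(-1)<75)&(P[...,2]>.09)&(P[...,2]<.19)
        m=cv2.erode(m.astype(np.uint8),np.ones((3,3)))>0
        p=P[m];p=p[~np.isnan(p).any(1)]
        if len(p)<10: print(n,k,len(p));continue
        print(n,k,len(p),p.mean(0).round(4))
P=np.load('/tmp/scene5.npz')['P']
for nm,(u,v) in dict(tub=(219,111),jar=(341,160),carton=(458,240),lt1=(371,285),lt2=(394,289)).items():
    print(nm,np.nanmedian(P[v-2:v+3,u-2:u+3].reshape(-1,3),0).round(3))
E
```

```text
scene [236 167  14  19 109] [ 0.571 -0.232  0.047] [ 0.556 -0.246  0.02 ] [ 0.582 -0.21   0.075]
scene [175 177  37  33 677] [ 0.693 -0.315  0.053] [ 0.643 -0.375  0.02 ] [ 0.718 -0.269  0.068]
scene [203 194  27  31 339] [ 0.697 -0.228  0.048] [ 0.645 -0.257  0.02 ] [ 0.73  -0.21   0.075]
side [323 147  21  13 188] [ 0.683 -0.329  0.054] [ 0.657 -0.379  0.021] [ 0.728 -0.278  0.068]
side [312 161  25  17 193] [ 0.69  -0.236  0.048] [ 0.66  -0.309  0.02 ] [ 0.729 -0.21   0.075]
side [351 173   5  10  32] [ 0.558 -0.237  0.049] [ 0.553 -0.244  0.022] [ 0.564 -0.21   0.074]
side [345 177   5   9  16] [ 0.571 -0.211  0.05 ] [ 0.562 -0.214  0.027] [ 0.58  -0.21   0.072]
5.95 [ 0.45345761 -0.21792567  0.25984142] [-0.00367884  0.95503421 -0.11062631]
scene5 s 204 [ 0.4753 -0.2162  0.1674]
scene5 l 259 [0.4634 0.1927 0.1681]
side5 s 70 [ 0.4724 -0.2142  0.1676]
side5 l 168 [0.4589 0.1951 0.1685]
tub [ 0.413 -0.426  0.065]
jar [0.413 0.007 0.1  ]
carton [0.467 0.389 0.07 ]
lt1 [0.705 0.25  0.092]
lt2 [0.69  0.304 0.104]
```

View pics/scene5c.png

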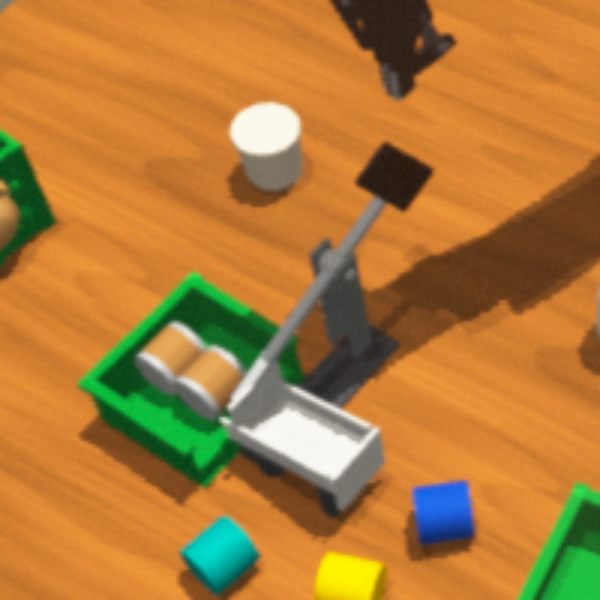

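View pics/side5.png

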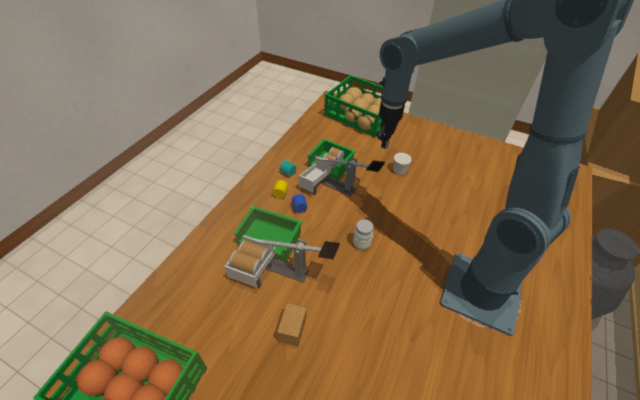

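The tins lie side by side in the tray, at (170,358) and (210,383) in the crop. The gate is shut, the paddle is back up and the hand is clear. Handing in.

```bash
python3 -c "
from bench import r
print(r.hand_in()); print(r.get_state()['time'])"
```

```text
the job is handed in; nothing more can be done
None
the job is handed in; nothing more can be done
```

I pressed the short-tin paddle down with the shut fingers until its gate lifted, and held it until both short tins had rolled into the green tray. I then let the paddle up, raised the hand clear and handed in at about 6 s.

- **Short tins:** both lie side by side in the tray, with tops about 68 mm above the table. They did not move between the last pictures.
- **Levers:** the short paddle is back at about 167 mm and its gate looks shut. The long paddle is unchanged at 168 mm.
- **Other things:** the long tins, jar, carton and tub read within about 2 mm of their first positions, which is within camera error.
- **Forces:** the wrist force stayed under about 8 N at every reading I took.

No check failed. I judged the lever angle and the tins' rest from the pictures, since the interface does not report them.

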